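# Drop the model-car wheels out of the drop-bottom bin

### The job

Two drop-bottom bins stand on the model-car bench, one loaded with yellow-rimmed model wheels and the other with black servos. Release the latch of the wheel bin by pushing its red handle in over the bin, so that its hinged floor swings open and dumps both wheels into the teal tray below it, and leave the floor hanging open. Keep the servo bin shut.

Things in the scene. Friction and masses are not known exactly. Their poses are not given: they have to be found in the camera images.
- handle_w (a point): Centre of the wheel bin's red latch handle: an upright pad 45 (y) x 10 (x) x 28 (z) mm on a steel lever outside one bin wall. At rest its centre is 257 mm above the table, 13 mm outside the wall's outer face and 42 mm above the bin's rim (215 mm). Its x axis points away from the bin, y along the wall, z up the lever. The servo bin has the same handle.
- latch_w (a joint): The lever of that handle, pivoted 62 mm below its centre. 0 rad upright (latched, start); grows as the handle is pushed horizontally along its own -x, in over the bin. The floor is released at about 0.2 to 0.25 rad (12 to 16 mm at the handle); stop at 0.55 (33 mm). A spring resists with 2 N at first, 5 N at the stop, and brings it upright when let go.
- floor_w (a joint): Hinged steel floor of the wheel bin, 124 x 126 x 4 mm, 160 mm above the table, hinged along the wall farthest from the handle. 0 rad shut (start, held by the latch), grows as it swings down, 1.3 fully open. It falls by itself when unlatched. The bin is an open-topped aluminium box 118 x 128 mm, 52 mm deep, on four blue legs, fixed to the table.
- floor_s (a joint): The same floor of the other, identical bin, which holds three black servos (40 x 20 x 30 mm) and must stay shut (0 rad). The bins stand about 0.3 to 0.5 m apart, one to the robot's left and one to its right; which is which varies.
- tray_w: Teal open tray under the wheel bin, fixed, 210 (x) x 130 (y) x 40 mm high, wall 3 mm. Origin: centre of its underside on the table. Its x axis points from the bin's hinge side to its handle side; the bin's centre lies 30 mm from the origin along -x, the handle 42 mm along +x.
- wheel_1: Model-car wheel, black tyre with yellow rim, 52 mm diameter, 24 mm wide, about 40 g. It starts lying flat in the wheel bin on the floor. Origin: centre of its underside face, z along its axle.
- wheel_2: The second wheel, the same, lying beside the first.
Mind the look-alikes: they are no part of the job. Leave any green or pink look-alike of the wheel_2 alone. What is shaped like the wheel_1 but purple is not meant.

How it is judged:
By the outcome, as a careful person would: the job done as asked, in the order asked, and still so for the second after the job is handed in, with the robot touching nothing.
It also fails if it takes over 29 s, if anything falls off the work surface, if the arm or the gripper's body presses on something with over 40 N, if the wrist force passes 120 N, or if a joint passes its speed limit or range.

### The arm

A 6-joint arm with a two-finger parallel gripper is mounted at the origin on the work surface. World frame = base frame: x ahead of the robot, y to its left, z up, the work surface at z = 0. Lengths are in m, angles in rad, forces in N, time in s.
With the tool pointing down it reaches from about 0.375 to 0.925 m from the base axis. Payload 5.7 kg.
Tool frame: the origin (TCP) lies at the very end of the fingers, on their centre line; the grasp point (between the pads) lies 19 mm behind it (bot.grip_point_offset is the distance from the TCP to the grasp point, in m); z points along the fingers, y is the line along which they close (so a half turn about z gives the same grasp; the last joint's range is limited). The gripper opens to 85 mm and grips with 20 to 120 N. Pads are 22 mm wide; open, the fingers measure 114 mm over their backs; the gripper's body (76 mm by 85 mm) begins 54 mm behind the grasp point. The pads swing forward as they close: fully open they stand 13 mm farther back than shut.
Start: joints at [-1.244, 0.359, 1.51, -0, 1.272, -0.115], TCP at [0.257, -0.542, 0.231] pointing down, gripper open.
Joint ranges: [-2.97, 2.97], [-1.01, 2.36], [0.21, 2.38], [-0.96, 4.11], [0.2, 2.71], [-2.98, 2.98]. Speed limits (rad/s): [2.39, 2.39, 3.14, 3.14, 3.14, 3.14].

### API

Orientations are given as a rotation vector (axis times angle).
In Python, from bench import bot gives the robot as it stands.
- The arm moves only by the tool drive_tool, never from a script. Its arguments are lists of equal length, an entry for each row: "linear": the shift along the world's x, y, z in shares of 0.5 m (1.0 is 0.5 m), a list of three; "delta_rot": the turn, a rotation vector about the world's x, y, z in normalised numbers (1 is 4 rad), a list of three; "gripper": the finger opening in m, from 0 to 0.0854. In form: {"linear": [[x, y, z], ...], "delta_rot": [[wx, wy, wz], ...], "gripper": [gripper, ...]}. A call has exactly 5 rows; each row is the pose to reach, as a shift and turn from the pose commanded when the call began; what a row does not reach only later rows make up. A row lasts 1/8 s, in which the tool goes at most 62.5 mm and 10.7 degrees, less where a joint would pass 70% of its speed; a pose out of reach is approached as far as the arm can. A shift or turn number past 1, either way, is cut back to 1. A call with a gripper value outside its range is refused whole. The fingers move at their own pace and stop on an object; "squeeze" is the grip in N (left out, the last holds). Time passes only in rows, so rows that repeat a pose let the fingers close, or fill a call up. It gives the time, the measured TCP pose, the force, the opening and the grip force at its end, in the units of the state.
- bot.read_state(): the state, without advancing time (a new reading comes with each control period).
- bot.snapshot(name): name is "scene" or "top" or "wrist"; returns the picture (480x640x3 uint8, red, green, blue); there is no depth.
- bot.camera_params(name): a dict with "fx", "fy", "cx", "cy" (pixels), "k1" (the pictures are not rectified: a ray, as slopes to the right and down, at radius r is drawn at 1 + k1 r^2 times it, then the intrinsics apply), "R" (3x3) and "t" (3): a world point X has camera coordinates R X + t; the wrist camera has in their place "mount" (4x4, takes a point from camera to tool coordinates, whose origin is the TCP and whose axes are the flange's). Camera axes: x right, y down, z forward; pixel columns grow to the right and rows downward; lengths in m; the calibration is good to about 2 mm. A picture is of the moment at which its call begins: read the wrist's pose just before it. camera_params takes no time and is no camera call.
- bot.finish_job(): hands the job in; it is judged then, once.
The state is a dict: "time_s": time; "joint_positions": joint angles; "joint_velocities": joint speeds; "joint_efforts": joint torques, N m; "tool_pos": TCP position; "orientation": TCP orientation; "contact_force": force on the tool from outside, world axes, zero at the start; "ft_torque": the same for the moment, N m; "finger_gap": finger opening in m; "grip_force": force on a finger pad.
Only numpy, scipy, OpenCV 4.12 (cv2) and the standard library are available. Lean on these libraries where they do the work, as an engineer would, in place of code of your own. Each camera call takes 0.05 s, during which the arm holds its last target. There are 200 camera calls.

## Working session

There is one attempt and no reset: what is moved stays moved. The work goes in short steps, Python scripts to look and compute and a tool call to move; the robot and the scene stay as the last step left them, time stands still between calls to the robot, and variables do not carry over. Pictures are saved under pics/ and viewed, at most 10 in all, crops included, and the job is handed in when it is done.

Besides the shell and the picture viewer there is one more tool, called after "Emit:" by a JSON object that holds its "op" and its "data". drive_tool: Moves the arm, as the interface text tells. Its arguments: {"type":"object","properties":{"linear":{"type":"array"},"delta_rot":{"type":"array"},"gripper":{"type":"array"},"squeeze":{"type":"number"}},"required":["linear","delta_rot","gripper"]}

```bash
mkdir -p pics; python3 - <<'E'
from bench import bot
import cv2
for n in("scene","top"):
    cv2.imwrite(f"pics/{n}0.png",bot.snapshot(n)[:,:,::-1]); print(n,bot.camera_params(n))
s=bot.read_state();print(s["time_s"],s["tool_pos"],s["orientation"])
E
```

```text
scene {'fx': 442.81391862460026, 'fy': 442.81391862460026, 'cx': 317.50747790787517, 'cy': 244.38483313464383, 'k1': -0.021464824445040796, 'R': array([[-0.344004  ,  0.93895474, -0.00502384],
       [ 0.75569648,  0.27368033, -0.59499739],
       [-0.5573007 , -0.20847798, -0.80371193]]), 't': array([ 0.19698363, -0.26266612,  1.14895337])}
top {'fx': 526.1266510938115, 'fy': 526.1266510938115, 'cx': 321.5870911917548, 'cy': 234.3118155413039, 'k1': 0.03888923864558583, 'R': array([[-0.00607679, -0.99998071,  0.00128396],
       [-0.98177416,  0.00572223, -0.18996515],
       [ 0.18995414, -0.00241494, -0.98178999]]), 't': array([-0.04600881,  0.53845233,  0.90204948])}
0.1 [ 0.25631515 -0.54180329  0.23053383] [-3.06361848e+00 -6.87944770e-01  2.88287529e-04]
```

View pics/scene0.png

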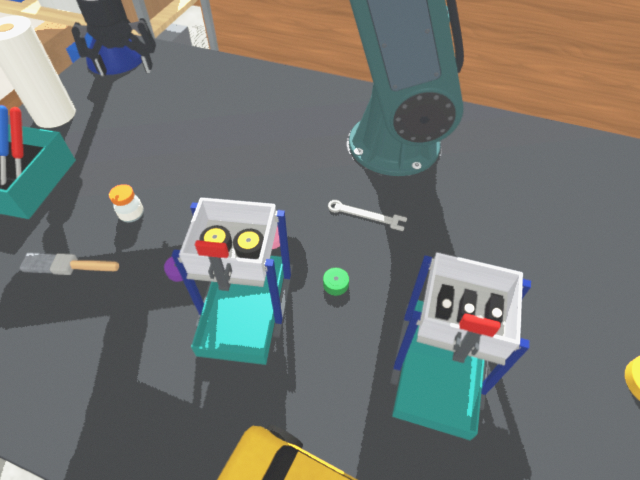

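View pics/top0.png

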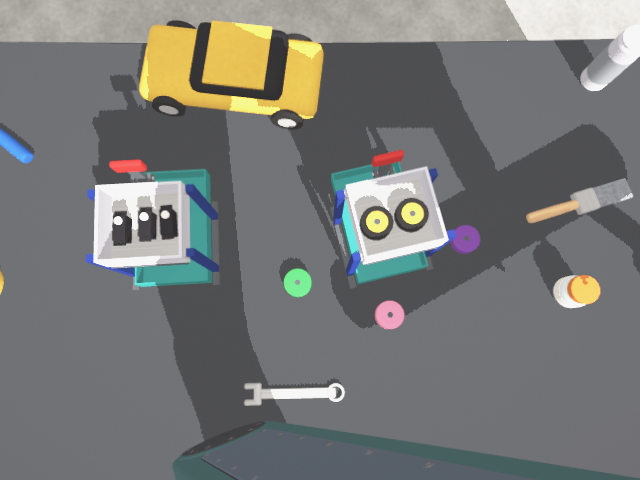

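The scene image shows the yellow-rimmed wheels in the bin at about (231,240), with its red handle at (212,249). The servo bin's handle is at (480,325).

In the top view the wheel bin is at (396,215) with its handle at (388,158), and the servo bin's handle is at (128,166).

- **Could be mistaken for the handle:** red pad at top (388,158) or red pad at top (128,166). I choose (388,158), which is on the bin holding the two yellow-rimmed wheels.
- **Decoy wheels:** green (298,282), pink (390,315) and purple (465,239).

I'll check the choice in a close crop.

```bash
python3 - <<'E'
import cv2,numpy as np
a=cv2.imread("pics/top0.png")[135:285,320:470];b=cv2.imread("pics/scene0.png")[190:310,170:290]
cv2.imwrite("pics/crop.png",np.hstack([cv2.resize(a,(400,400),interpolation=2),cv2.resize(b,(400,400),interpolation=2)]))
for n in("top0","scene0"):
    h=cv2.cvtColor(cv2.imread(f"pics/{n}.png"),cv2.COLOR_BGR2HSV)
    m=((h[...,0]<6)|(h[...,0]>174))&(h[...,1]>190)&(h[...,2]>90)
    k,l,st,c=cv2.connectedComponentsWithStats(m.astype(np.uint8))
    for i in range(1,k):
        if st[i,4]>60: print(n,st[i],c[i])
E
```

```text
(no output)
```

View pics/crop.png

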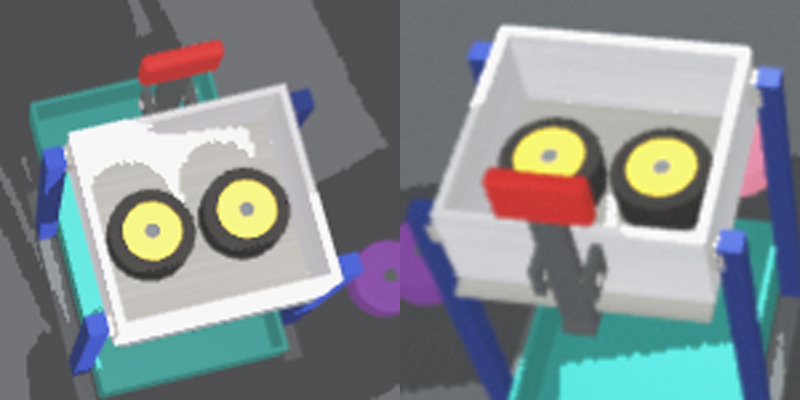

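The crop confirms it: the red pad at top (388,158) / scene (212,249) belongs to the bin with the two yellow-rimmed wheels. I'll triangulate it and fit the rim.

```bash
cat > h.py <<'E'
import numpy as np
from bench import bot
def ray(n,uv):
    p=bot.camera_params(n);d=np.array([(uv[0]-p["cx"])/p["fx"],(uv[1]-p["cy"])/p["fy"]])
    s=d.copy()
    for _ in range(20): s=d/(1+p["k1"]*(s@s))
    R=np.array(p["R"]);return -R.T@p["t"],R.T@np.array([*s,1])
def atz(n,uv,z):
    c,d=ray(n,uv);return c+d*(z-c[2])/d[2]
def tri(a,b):
    c1,d1=ray("top",a);c2,d2=ray("scene",b)
    k=np.linalg.lstsq(np.c_[d1,-d2],c2-c1,rcond=None)[0]
    p,q=c1+k[0]*d1,c2+k[1]*d2;return (p+q)/2,np.linalg.norm(p-q)
E
python3 - <<'E'
from h import *
np.set_printoptions(precision=4,suppress=True)
print(tri((387.9,158.3),(212.3,249.1)), atz("top",(387.9,158.3),.257),atz("scene",(212.3,249.1),.257))
T=lambda u,v:(320+u/2.6667,135+v/2.6667)
S=lambda u,v:(170+(u-400)/3.3333,190+v/3.3333)
C=[atz("top",T(*q),.215)[:2] for q in((68,132),(288,84),(343,275),(115,343))]
D=[atz("scene",S(*q),.215)[:2] for q in((748,240),(437,212),(500,28),(750,46))]
# order top: far-left, far-right, near-right, near-left ; scene: see print
for E in(C,D):
    E=np.array(E);print(E,E.mean(0),[np.linalg.norm(E[i]-E[i-1]) for i in range(4)])
E=np.array(C);d=(E[0]+E[1]-E[2]-E[3]);print("top yaw",np.arctan2(d[1],d[0]))
h=[atz("top",T(*q),.271)[:2] for q in((140,60),(222,42))];d=h[0]-h[1];print("handle y dir",np.arctan2(-d[0],d[1]),np.linalg.norm(d))
E
```

```text
(array([ 0.6106, -0.1456,  0.2559]), np.float64(0.0007980008923008822)) [ 0.6104 -0.1458  0.257 ] [ 0.6112 -0.1446  0.257 ]
[[ 0.5837 -0.0857]
 [ 0.6114 -0.2124]
 [ 0.4997 -0.2382]
 [ 0.462  -0.11  ]] [ 0.5392 -0.1616] [np.float64(0.12404627668533962), np.float64(0.12971548661486695), np.float64(0.11467261037613963), np.float64(0.13363214757279715)]
[[ 0.5763 -0.0669]
 [ 0.6109 -0.208 ]
 [ 0.4999 -0.237 ]
 [ 0.468  -0.1127]] [ 0.5388 -0.1562] [np.float64(0.11756470408437895), np.float64(0.14536505372585343), np.float64(0.1147961619812644), np.float64(0.1282753640141867)]
top yaw 0.2115043534042739
handle y dir 0.21802240579419274 0.04522488331736027
```

The manual's scale: shifts go in shares of 0.5 m and turns go in shares of 4 rad. Converting my numbers, 0.14 m / 0.5 = 0.28, 0.12 m / 0.5 = 0.24, -0.224 rad / 4 = -0.056.

Emit:
{"op": "drive_tool", "data": {"linear": [[0,0,0.12],[0,0,0.24],[0.08,0.08,0.28],[0.16,0.16,0.28],[0.24,0.24,0.28]], "delta_rot": [[0,0,0],[0,0,0],[0,0,-0.025],[0,0,-0.05],[0,0,-0.056]], "gripper": [0,0,0,0,0]}}

```text
time_s: 0.72
tool_pos: [0.3774, -0.4212, 0.3714]
orientation: [3.123, 0.338, 0.0]
contact_force: [0.5, 0.5, -0.8]
finger_gap: 0.0004
grip_force: 0.0
```

Converted, 0.22 m / 0.5 = 0.44, 0.2 m / 0.5 = 0.4.

Emit:
{"op": "drive_tool", "data": {"linear": [[0.09,0.08,0],[0.18,0.16,0],[0.27,0.24,0],[0.36,0.32,0],[0.44,0.4,0]], "delta_rot": [[0,0,0],[0,0,0],[0,0,0],[0,0,0],[0,0,0]], "gripper": [0,0,0,0,0]}}

```text
time_s: 1.35
tool_pos: [0.5977, -0.2207, 0.3707]
orientation: [-3.123, -0.342, 0.001]
contact_force: [0.2, 0.0, 0.3]
finger_gap: -0.0002
grip_force: 0.0
```

Converted, 0.087 m / 0.5 = 0.174, -0.08 m / 0.5 = -0.16.

Emit:
{"op": "drive_tool", "data": {"linear": [[0.064,0.086,0],[0.126,0.174,0],[0.126,0.174,-0.08],[0.126,0.174,-0.16],[0.126,0.174,-0.16]], "delta_rot": [[0,0,0],[0,0,0],[0,0,0],[0,0,0],[0,0,0]], "gripper": [0,0,0,0,0]}}

```text
time_s: 1.98
tool_pos: [0.6569, -0.1343, 0.2871]
orientation: [-3.119, -0.342, 0.012]
contact_force: [-0.1, -0.5, 0.2]
finger_gap: 0.0002
grip_force: 0.0
```

```bash
python3 - <<'E'
from h import *
import cv2
a=bot.snapshot("top")[100:300,300:500,::-1];b=bot.snapshot("scene")[150:350,130:330,::-1]
cv2.imwrite("pics/c2.png",np.hstack([cv2.resize(a,(400,400)),cv2.resize(b,(400,400))]))
E
```

```text
(no output)
```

View pics/c2.png

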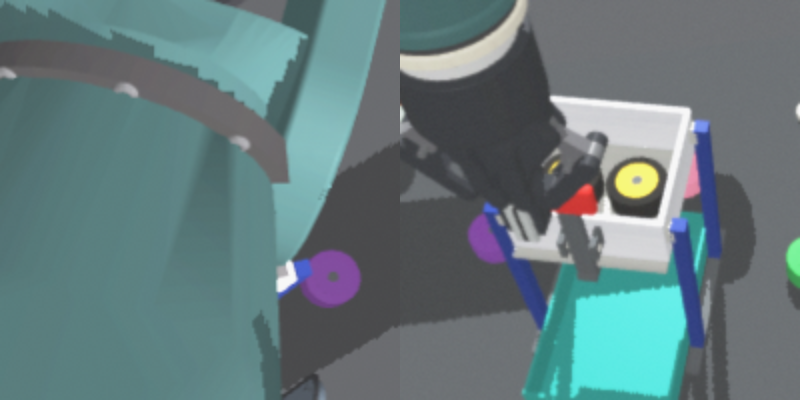

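The scene crop shows the closed fingers at about (520,225), outside the red pad at (577,200). They are clear of it, and both wheels are still in the bin. Next I descend, then push along (-0.976,-0.218).

Converted, -0.04 m / 0.5 = -0.08, -0.02 m / 0.5 = -0.04.

Emit:
{"op": "drive_tool", "data": {"linear": [[0,0,-0.04],[0,0,-0.08],[0,0,-0.08],[-0.02,-0.004,-0.08],[-0.02,-0.004,-0.08]], "delta_rot": [[0,0,0],[0,0,0],[0,0,0],[0,0,0],[0,0,0]], "gripper": [0,0,0,0,0]}}

```text
time_s: 2.7
tool_pos: [0.6494, -0.1379, 0.2531]
orientation: [3.122, 0.341, 0.003]
contact_force: [-0.1, 1.1, 0.2]
finger_gap: 0.0002
grip_force: 0.0
```

Converted, -0.027 m / 0.5 = -0.054, -0.008 m / 0.5 = -0.016.

Emit:
{"op": "drive_tool", "data": {"linear": [[-0.016,-0.004,-0.004],[-0.032,-0.007,-0.004],[-0.044,-0.01,-0.004],[-0.054,-0.012,-0.004],[-0.054,-0.012,-0.004]], "delta_rot": [[0,0,0],[0,0,0],[0,0,0],[0,0,0],[0,0,0]], "gripper": [0,0,0,0,0]}}

```text
time_s: 3.32
tool_pos: [0.6226, -0.1434, 0.2495]
orientation: [3.123, 0.341, 0.001]
contact_force: [1.0, 0.3, 0.1]
finger_gap: 0.0001
grip_force: 0.8
```

Converted, -0.02 m / 0.5 = -0.04, -0.001 m / 0.5 = -0.002.

Emit:
{"op": "drive_tool", "data": {"linear": [[-0.01,-0.002,0],[-0.02,-0.004,0],[-0.03,-0.007,0],[-0.04,-0.009,0],[-0.04,-0.009,0]], "delta_rot": [[0,0,0],[0,0,0],[0,0,0],[0,0,0],[0,0,0]], "gripper": [0,0,0,0,0]}}

```text
time_s: 3.95
tool_pos: [0.6023, -0.1478, 0.2494]
orientation: [-3.123, -0.341, -0.0]
contact_force: [4.3, 1.9, 0.0]
finger_gap: 0.0002
grip_force: 1.9
```

```bash
python3 - <<'E'
from h import *
import cv2
print(bot.read_state()["contact_force"])
b=bot.snapshot("scene")[150:390,130:330,::-1]
cv2.imwrite("pics/c3.png",cv2.resize(b,(500,600)))
E
```

```text
[4.33553716 1.86600736 0.00584088]
```

View pics/c3.png

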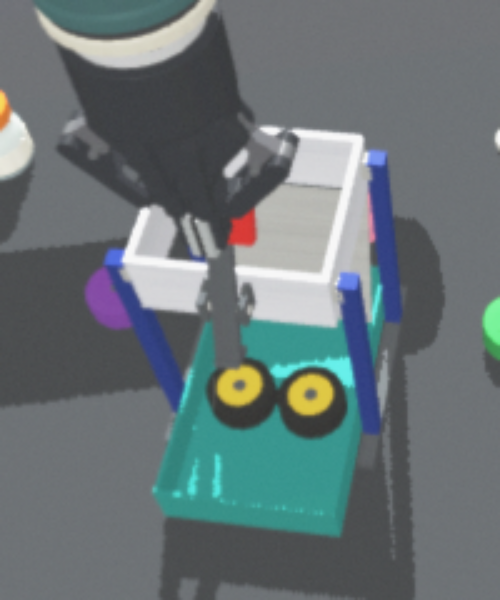

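The floor has dropped and both wheels are in the teal tray, at crop (240,388) and (312,395). I'll back out along the push line, let the handle return, and rise clear.

Converted, 0.06 m / 0.5 = 0.12, 0.045 m / 0.5 = 0.09.

Emit:
{"op": "drive_tool", "data": {"linear": [[0.02,0.004,0],[0.04,0.009,0],[0.06,0.013,0],[0.09,0.02,0],[0.12,0.026,0]], "delta_rot": [[0,0,0],[0,0,0],[0,0,0],[0,0,0],[0,0,0]], "gripper": [0,0,0,0,0]}}

```text
time_s: 4.62
tool_pos: [0.6632, -0.1345, 0.2487]
orientation: [-3.123, -0.341, 0.002]
contact_force: [0.8, 0.2, -0.1]
finger_gap: 0.0002
grip_force: 0.0
```

Converted, 0.13 m / 0.5 = 0.26, 0.12 m / 0.5 = 0.24.

Emit:
{"op": "drive_tool", "data": {"linear": [[0,0,0.08],[0,0,0.16],[0,0,0.24],[0,-0.1,0.26],[0,-0.2,0.26]], "delta_rot": [[0,0,0],[0,0,0],[0,0,0],[0,0,0],[0,0,0]], "gripper": [0,0,0,0,0]}}

```text
time_s: 5.25
tool_pos: [0.6639, -0.2354, 0.3811]
orientation: [3.121, 0.344, 0.004]
contact_force: [-0.0, -0.4, -0.8]
finger_gap: 0.0002
grip_force: 0.0
```

Converted, -0.18 m / 0.5 = -0.36, -0.15 m / 0.5 = -0.3.

Emit:
{"op": "drive_tool", "data": {"linear": [[0,-0.1,0],[0,-0.2,0],[0,-0.3,0],[0,-0.36,0],[0,-0.36,0]], "delta_rot": [[0,0,0],[0,0,0],[0,0,0],[0,0,0],[0,0,0]], "gripper": [0,0,0,0,0]}}

```text
time_s: 5.88
tool_pos: [0.6622, -0.4175, 0.3776]
orientation: [-3.123, -0.337, 0.002]
contact_force: [0.1, 1.0, -0.1]
finger_gap: -0.0001
grip_force: 0.0
```

```bash
python3 - <<'E'
from h import *
import cv2
cv2.imwrite("pics/c4.png",bot.snapshot("scene")[:,:,::-1])
E
```

```text
(no output)
```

View pics/c4.png

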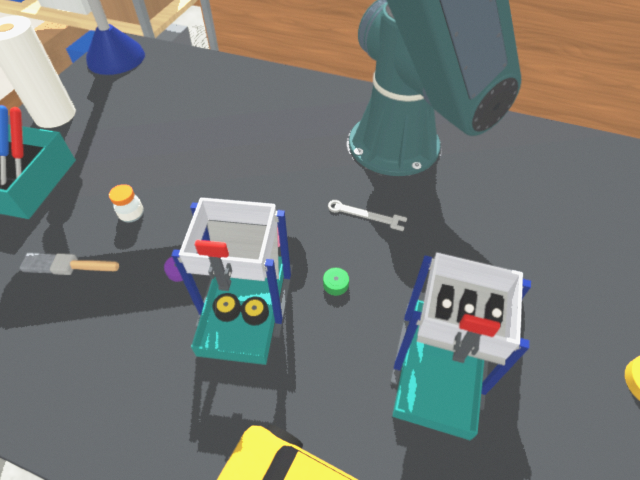

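The handle is upright again at (212,249), the wheels are in the tray at (227,306) and (256,311), and the three servos are still in their bin. I'll check from above that the floor is hanging open.

```bash
python3 - <<'E'
from h import *
import cv2
a=bot.snapshot("top")[135:285,320:470,::-1];b=bot.snapshot("scene")[190:340,170:320,::-1]
cv2.imwrite("pics/c5.png",np.hstack([cv2.resize(a,(400,400)),cv2.resize(b,(400,400))]))
E
```

```text
(no output)
```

View pics/c5.png

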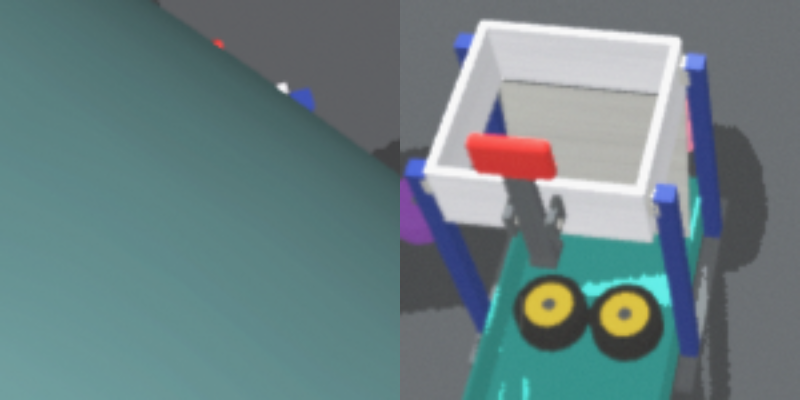

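The floor plate hangs from the hinge wall: a blue leg shows through the gap beside it at (498,120). Handing in.

```bash
python3 -c "
from bench import bot
print(bot.finish_job())"
```

```text
the job is handed in; nothing more can be done
None
```

The job is handed in: both wheels are in the teal tray, the wheel bin's floor hangs open, and the servo bin was never touched and still holds its three servos; it took about 6 s of robot time.

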